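# Set out two flavour boards and hold the slip clip open

## Robot

A 6-joint arm with a two-finger parallel gripper is mounted at the origin on the work surface. World frame = base frame: x ahead of the robot, y to its left, z up, the work surface at z = 0. Lengths are in m, angles in rad, forces in N, time in s.
With the tool pointing down it reaches from about 0.25 to 0.775 m from the base axis. Payload 4 kg.
Tool frame: the origin (TCP) lies at the very end of the fingers, on their centre line; the grasp point (between the pads) lies 19 mm behind it; z points along the fingers, y is the direction in which the jaws open and shut (so a half turn about z gives the same grasp; the last joint's range is limited). The gripper opens to 94 mm and grips with 3 to 60 N. Pads are 16 mm wide; open, the fingers measure 119 mm over their backs; the gripper's body (75 mm by 177 mm) begins 78 mm behind the grasp point.
Start: joints at [1.01, 0.087, 1.371, -0, 1.684, -0.103], TCP at [0.243, 0.493, 0.206] pointing down, gripper open.
Joint ranges: [-3.1, 3.1], [-0.76, 2.03], [0.27, 2.55], [-1.08, 4.22], [0.17, 2.65], [-2.57, 2.57]. Speed limits (rad/s): [2.79, 2.79, 3.14, 3.14, 3.14, 3.14].

## Interface

Orientations are given as [roll, pitch, yaw] about the fixed x, y, z axes, in that order (R = Rz(yaw) Ry(pitch) Rx(roll)).
In Python, from bench import robot, snapshot, calibration gives the robot as it stands. The module is installed in compiled form; this text tells all that it offers.
- The arm moves only by the tool servo_tool, never from a script. Its argument "series" is text: rows parted by semicolons, each of 5 numbers parted by spaces: the closure, from -1 (fully open) to 1 (shut), then the shift along the tool's x, y, z in cm, then the turn about the tool's z in rad. A call has 1 to 20 rows; each row is the pose to reach, as a shift and turn from the pose commanded when the call began, along the tool's axes at that moment; what a row does not reach only later rows make up. A row lasts 1/12 s, in which the tool goes at most 41.7 mm and 7.16 degrees, less where a joint would pass 70% of its speed; a pose out of reach is approached as far as the arm can. A call with a gripper value outside its range is refused whole. The fingers move at their own pace and stop on an object; the grip force is fixed at half the most. Time passes only in rows, so rows that repeat a pose let the fingers close. It gives the time, the measured TCP pose, the force and the opening at its end, in the units of the state.
- robot.get_obs(): the state, without advancing time (a new reading comes with each control period).
- snapshot(name): name is "scene" or "top" or "wrist"; returns (picture, depth): 480x640x3 uint8, red, green, blue; 480x640 float32, m along the optical axis (not along the pixel's ray), 0 where there is no reading.
- calibration(name): a dict with "fx", "fy", "cx", "cy" (pixels), "rvec" (rotation vector, rad) and "tvec" (3), from world to camera coordinates, as OpenCV has them; the wrist camera has in their place "tool_from_camera" (4x4, takes a point from camera to tool coordinates, whose origin is the TCP and whose axes are the flange's). Camera axes: x right, y down, z forward; pixel columns grow to the right and rows downward; lengths in m; the calibration is good to about 2 mm. The wrist camera is an equidistant fisheye: a pixel r from the principal point sees the ray r / f radians off the axis. A picture is of the moment at which its call begins: read the wrist's pose just before it. calibration takes no time and is no camera call.
- robot.close_job(): hands the job in, once; it reports no verdict.
The state is a dict: "time": time; "joint_positions": joint angles; "qvel": joint speeds; "joint_torque": joint torques, N m; "tool_pos": TCP position; "ee_rot": TCP orientation; "wrist_force": force on the tool from outside, world axes, zero at the start; "wrist_torque": the same for the moment, N m; "width": finger opening in m.
Only numpy, scipy, OpenCV 4.12 (cv2) and the standard library are available. Lean on these libraries where they do the work, as an engineer would, in place of code of your own. Each camera call takes 0.05 s, during which the arm holds its last target. There are 200 camera calls.

## Task

Set up the sweets stall's flavour display: move the green board from the plywood caddy fully home into the display's one-dot pocket, then the dark brown board fully home into the two-dot pocket, letting go of each. Then squeeze the red spring clip off its rest and carry it to the brown board so that, upright and squeezed wide open, it straddles the middle of the board's top edge, a jaw reaching a good centimetre down either side without touching the board, for the seller to slip in a price slip. Finish while still holding it there with the gripper, and do not shift the other boards, the jar, cup, shaker or bowl.

Things in the scene. Friction and masses are not known exactly. Their poses are not given: they have to be found in the camera images.
- display: dark wooden block fixed to the table, left or right of the robot: 56 (x) by 220 (y) by 45 mm tall, origin under its centre. Three pockets in a row along y, 70 mm apart, marked with one, two and three white dots on top and long faces; each a slot 12.5 (x) by 52.5 mm (y), 35 mm deep (floor 10 mm above the table), mouth chamfered 3 mm.
- pocket1 (a point): centre of the mouth of the one-dot pocket (the end at the display's +y), 45 mm above the table, empty at the start; axes as the display's, z up
- pocket2 (a point): centre of the mouth of the two-dot pocket (the middle one), 45 mm above the table, empty at the start; axes as the display's
- green: upright flavour board, a plain rigid tablet 10 mm thick (its x), 50 mm wide (its y), 105 mm tall (its z), about 60 g, alike front and back; origin at the centre of its underside. Green with a cream star. Starts in one of the caddy's three pockets.
- brown: upright flavour board, a plain rigid tablet 10 mm thick (its x), 50 mm wide (its y), 105 mm tall (its z), about 60 g, alike front and back; origin at the centre of its underside. Very dark brown with a brass-coloured star. Starts in one of the caddy's three pockets.
- brown_top (a point): middle of the brown board's top edge, 105 mm above its underside; axes as the board's
- cream: upright flavour board, a plain rigid tablet 10 mm thick (its x), 50 mm wide (its y), 105 mm tall (its z), about 60 g, alike front and back; origin at the centre of its underside. Cream with a brown star. Bystander in one of the caddy's pockets; leave it there.
- orange: upright flavour board, a plain rigid tablet 10 mm thick (its x), 50 mm wide (its y), 105 mm tall (its z), about 60 g, alike front and back; origin at the centre of its underside. Orange with a cream star. Bystander already in the display's three-dot pocket; leave it there.
- caddy: light plywood storage caddy, fixed, like the display but without dots: 56 by 220 by 45 mm, three slots 14 mm (x) by 54 mm (y) along its y, 70 mm apart, 35 mm deep (floor 10 mm above the table), which hold the green, brown and cream boards upright in any order. Origin at the centre of its underside.
- rest: clip rest, fixed: wooden foot 75 by 60 by 12 mm carrying an upright aluminium plate 4 mm thick (its x), 50 mm wide (its y), its top edge 70 mm above the table. Origin at the centre of its underside. The clip starts clipped on the plate's top edge.
- clip: red spring clip of 40 g, 24 mm wide along its y: two mirror-image arms that turn equally about a steel pivot pin of 12 mm diameter, which lies along y. Origin at the middle of the pivot, 76 mm above the table at the start, when the pivot sits on the rest's plate. Its z points from jaws to levers (up at the start); its x is the direction in which the jaws spread.
- clip_levers (a point): between the clip's levers, 34 mm above the pivot, where to squeeze them along x: flat straps 22 mm wide, 4 mm thick, ending 43 mm above the pivot. At joint 0 they lean out 0.35 rad, 54 mm over their outsides at the top ends; at the stop they are upright and parallel, 22 mm over all. The stop takes about 10 N on each lever; a firmer grip does no harm.
- clip_jaws (a point): between the lower ends of the clip's jaws, 38 mm below the pivot; each jaw ends in a black pad 4 mm thick, 24 mm wide and 12 mm tall. Squeezing the levers spreads the jaws.
- clip_open (a joint): angle of each clip arm in rad: 0 on the rest (jaws 4 mm apart, pressed on the plate by the spring), grows as the levers are squeezed, stop at 0.36. The jaw pads' clear gap is about 19 mm at 0.24 and 26 mm at 0.36; wide open means above 0.24.
- jar: green lidded jar, 64 mm across, 85 mm tall, origin under its centre; bystander
- cup: blue cup, 68 mm across, 70 mm tall, origin under its centre; bystander
- shaker: white shaker bottle, 48 mm across, 110 mm tall, origin under its centre; bystander
- bowl: white bowl, 100 mm across, 40 mm tall, origin under its centre; bystander

How it is judged:
On the way, in this order (a step that is already met when the one before it is completed fails the run):
1. the green board is seated in the one-dot pocket and let go (horizontal distance between green and pocket1 below 0.006 m and z of green in the frame of pocket1 below -0.03 m and angle between green's own z axis and vertical below 0.15 rad and contact force between the fingers and green below 0.3 N), for 0.2 s.
2. then the brown board is seated in the two-dot pocket and let go (horizontal distance between brown and pocket2 below 0.006 m and z of brown in the frame of pocket2 below -0.03 m and angle between brown's own z axis and vertical below 0.15 rad and contact force between the fingers and brown below 0.3 N), for 0.2 s.
At the end, for the whole second after the job is handed in: Green in pocket 1, brown in pocket 2: 6 mm, 30 mm deep, 0.15 rad upright, untouched. Fingers hold the clip still, joint over 0.24, upright and square to 0.3 rad; brown edge 5 to 28 mm below the pivot, 9 mm across, 20 mm along; clip on boards and display under 0.5 N (all of step 1 and all of step 2 and value of joint clip_open above 0.24 rad and contact force between the fingers and clip above 2 N and contact force between clip and brown below 0.5 N and contact force between clip and display below 0.5 N and contact force between clip and green below 0.5 N and contact force between clip and orange below 0.5 N and z of brown_top in the frame of clip between -0.028 and -0.005 m and x of brown_top in the frame of clip between -0.009 and 0.009 m and y of brown_top in the frame of clip between -0.02 and 0.02 m and angle between the y axis of clip and the y axis of brown, either way round below 0.3 rad and angle between clip's own z axis and vertical below 0.3 rad and linear speed of clip below 0.03 m/s); the arm keeps its last pose, push and grip.
It fails at once if the cream or the orange board is shifted more than 15 mm (distance of any of cream, orange from where it was at the start of the episode above 0.015 m).
It fails at once if the jar, cup, shaker or bowl is shifted more than 30 mm (distance of any of jar, cup, shaker, bowl from where it was at the start of the episode above 0.03 m).
It also fails if it takes over 72 s, if anything falls off the work surface, if the arm or the gripper's body presses on something with over 40 N, if the wrist force passes 120 N, or if a joint passes its speed limit or range.

## Working session

There is one attempt and no reset: what is moved stays moved. The work goes in short steps, Python scripts to look and compute and a tool call to move; the robot and the scene stay as the last step left them, time stands still between calls to the robot, and variables do not carry over. Pictures are saved under pics/ and viewed, about 8 in all and at most 12, crops included, and the job is handed in when it is done.

Besides the shell and the picture viewer there is one more tool, called after ">>>" as name(argument=value, ...) on one line, values as JSON. servo_tool: Moves the arm, as the interface text tells. Its arguments: {"type":"object","properties":{"series":{"type":"string"}},"required":["series"]}

```bash
mkdir -p pics; cat > h.py <<'E'
import numpy as np, cv2
from bench import robot, snapshot, calibration
from scipy.spatial.transform import Rotation as Rn
def T_tool():
    o=robot.get_obs(); T=np.eye(4); T[:3,:3]=Rn.from_euler('xyz',o['ee_rot']).as_matrix(); T[:3,3]=o['tool_pos']; return T
def cam_world(name):
    c=calibration(name)
    if name=='wrist': return T_tool()@np.array(c['tool_from_camera'])
    R=cv2.Rodrigues(np.array(c['rvec'],float))[0]; T=np.eye(4); T[:3,:3]=R.T; T[:3,3]=-R.T@np.array(c['tvec']).ravel(); return T
def rays(name,uv,c=None):
    c=c or calibration(name); uv=np.atleast_2d(np.array(uv,float))
    x=(uv[:,0]-c['cx'])/c['fx']; y=(uv[:,1]-c['cy'])/c['fy']
    if name=='wrist':
        t=np.hypot(x,y); s=np.where(t>1e-9,np.sin(t)/np.maximum(t,1e-9),1); return np.c_[x*s,y*s,np.cos(t)]
    return np.c_[x,y,np.ones_like(x)]
def onplane(name,uv,z,T=None):
    T=cam_world(name) if T is None else T
    d=rays(name,uv)@T[:3,:3].T; o=T[:3,3]; return o+d*((z-o[2])/d[:,2])[:,None]
def cloud(name,depth,T):
    v,u=np.mgrid[0:480,0:640]; r=rays(name,np.c_[u.ravel(),v.ravel()])
    if name=='wrist': r=r/np.maximum(r[:,2:],1e-3)
    P=(r*depth.reshape(-1,1))@T[:3,:3].T+T[:3,3]; return P.reshape(480,640,3)
def save(n,im): cv2.imwrite('pics/'+n+'.png',cv2.cvtColor(im,cv2.COLOR_RGB2BGR))
E
python3 - <<'E'
from h import *
o=robot.get_obs(); print(o['time'],o['tool_pos'],o['ee_rot'],o['width'])
for n in ('scene','top'):
    T=cam_world(n); im,d=snapshot(n); save(n+'0',im); np.savez(n+'0.npz',im=im,d=d); print(n,T.round(3).tolist(),(d==0).mean())
E
```

```text
0.0 [0.24281223 0.49290746 0.20432846] [-3.13945500e+00 -1.93532348e-04  2.68379158e+00] 0.09404368144488881
scene [[0.229, 0.804, -0.548, 1.067], [0.973, -0.197, 0.119, -0.125], [-0.012, -0.561, -0.828, 0.856], [0.0, 0.0, 0.0, 1.0]] 0.004098307291666666
top [[-0.008, -0.997, 0.073, 0.508], [-1.0, 0.007, -0.009, -0.01], [0.009, -0.073, -0.997, 0.966], [0.0, 0.0, 0.0, 1.0]] 0.00390625
```

```bash
python3 -c "
import cv2;a=cv2.imread('pics/top0.png');print(a.shape)"
```

```text
(480, 640, 3)
```

View pics/top0.png

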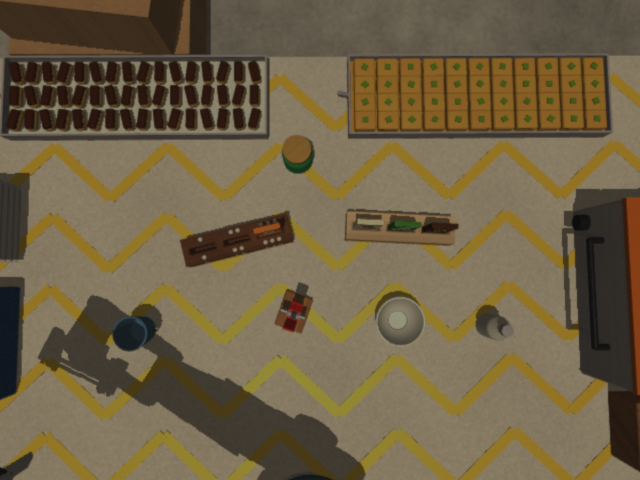

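View pics/scene0.png

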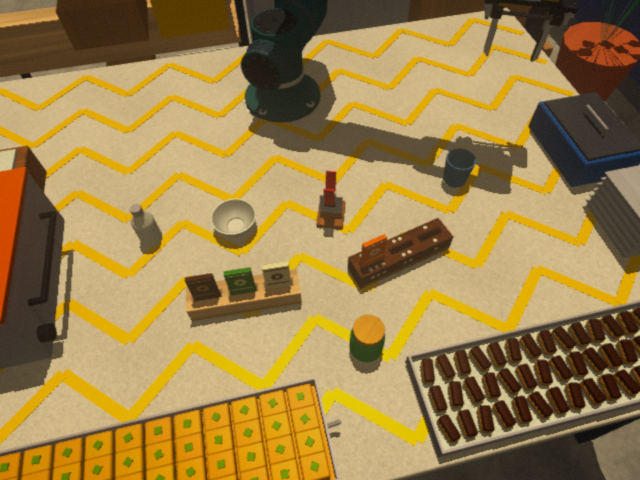

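The top view shows the display at about (237,239), with orange in its right (-y) pocket and the one-dot pocket at its left end. The caddy is at (400,227) with cream, green and brown from left to right. The clip is on its rest at (294,308), and the jar, bowl, shaker and cup stand clear. Next I'll measure with depth.

```bash
python3 - <<'E'
from h import *
f=np.load('top0.npz'); im,d=f['im'],f['d']; T=cam_world('top'); P=cloud('top',d,T)
def roi(x0,x1,y0,y1):
    m=np.zeros((480,640),bool); m[y0:y1,x0:x1]=1; return m
print('table z',np.median(P[270:290,200:270,2]))
def rect(m,name):
    Q=P[m]; r=cv2.minAreaRect(Q[:,:2].astype(np.float32)); print(name,m.sum(),'z',np.median(Q[:,2]).round(4),np.round(r[0],4),np.round(r[1],4),round(r[2],2),'mean',Q.mean(0).round(4)); return r
Z=P[...,2]
for n,b in (('display',(170,305,200,280)),('caddy',(335,465,200,255))):
    R=roi(*b); rect(R&(Z>.035)&(Z<.052),n)
    top=(R&(Z>.095)).astype(np.uint8); k,l,s,c=cv2.connectedComponentsWithStats(top)
    for i in range(1,k):
        if s[i,4]>15: rect(l==i,f' board px{c[i].round(1)} rgb{im[l==i].mean(0).round()}')
R=roi(265,320,275,340); rect(R&(Z>.006)&(Z<.016),'foot'); rect(R&(Z>.1),'clip top')
for n,b in (('jar',(275,320,130,180)),('cup',(105,160,310,355)),('bowl',(370,430,290,350)),('shaker',(480,520,305,345))):
    rect(roi(*b)&(Z>.02),n)
hs=cv2.cvtColor(im,cv2.COLOR_RGB2HSV)
v=cv2.resize(im[195:345,170:470],None,fx=2.6,fy=2.6,interpolation=cv2.INTER_CUBIC); save('topcrop',v)
E
```

```text
table z 0.00016374450956624376
display 2532 z 0.045 [0.5812 0.145 ] [0.0567 0.2205] 13.57 mean [0.5796 0.1477 0.0449]
 board px[266.7 228.5] rgb[126.  69.  29.] 179 z 0.1145 [0.5671 0.035 ] [0.1422 0.0427] 54.07 mean [0.5958 0.0753 0.1225]
caddy 2224 z 0.0451 [ 0.6039 -0.1872] [0.2204 0.0567] 86.72 mean [ 0.6018 -0.1838  0.045 ]
 board px[369.8 222.3] rgb[126. 116.  85.] 176 z 0.1149 [ 0.6073 -0.1169] [0.0495 0.0105] 86.01 mean [ 0.6068 -0.1164  0.1135]
 board px[406.5 224.1] rgb[49. 74. 32.] 182 z 0.1148 [ 0.5678 -0.1064] [0.0307 0.2245] 23.97 mean [ 0.6019 -0.1834  0.1226]
 board px[443.9 226. ] rgb[50. 31. 21.] 181 z 0.1146 [ 0.5637 -0.143 ] [0.0254 0.2871] 17.61 mean [ 0.5985 -0.2542  0.1178]
foot 651 z 0.0118 [0.4425 0.029 ] [0.062  0.1091] 73.01 mean [0.4393 0.0302 0.0118]
clip top 164 z 0.1153 [0.4601 0.0191] [0.0218 0.1103] 69.95 mean [0.4386 0.0258 0.2011]
jar 934 z 0.0842 [0.6459 0.0208] [0.2757 0.0609] 0.17 mean [0.7476 0.0199 0.0797]
cup 832 z 0.0558 [0.4345 0.1801] [0.0666 0.4023] 11.79 mean [0.4001 0.3434 0.0667]
bowl 954 z 0.0336 [ 0.4323 -0.1148] [0.2396 0.0979] 76.34 mean [ 0.4139 -0.1863  0.0449]
shaker 699 z 0.076 [ 0.4424 -0.1964] [0.3924 0.0474] 77.46 mean [ 0.4076 -0.3563  0.0839]
```

View pics/topcrop.png

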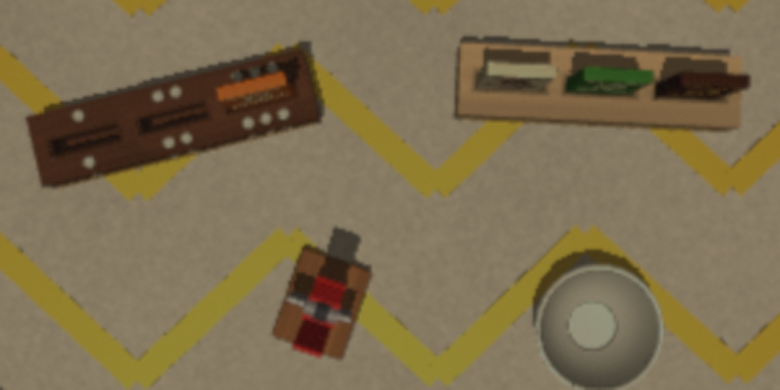

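```bash
cat >> h.py <<'E'
def delta(xyz,yang):
    """shift (cm) in tool axes and turn so that TCP is at xyz, tool y at world angle yang (deg, mod 180)"""
    T=T_tool(); s=T[:3,:3].T@(np.array(xyz)-T[:3,3])*100
    a=np.degrees(np.arctan2(T[1,1],T[0,1])); w=(yang-a+90)%180-90
    print('shift cm',s.round(2),'turn',round(-np.radians(w),3),'(now tool y at',round(a,2),')')
E
python3 - <<'E'
from h import *
f=np.load('top0.npz'); im,d=f['im'],f['d']; T=cam_world('top'); P=cloud('top',d,T); Z=P[...,2]
f2=np.load('scene0.npz'); P2=cloud('scene',f2['d'],cam_world('scene'))
def rect(Q,n):
    Q=Q[:,:2].astype(np.float32); r=cv2.minAreaRect(Q); print(n,len(Q),np.round(r[0],4),np.round(r[1],4),round(r[2],2),Q.mean(0).round(4))
for n,cx in (('orange',(.597,.077)),('cream',(.607,-.117)),('green',(.602,-.187)),('brown',(.598,-.256)),):
    for nm,PP in (('top',P),('scene',P2)):
        m=(PP[...,2]>.108)&(PP[...,2]<.119)&(np.hypot(PP[...,0]-cx[0],PP[...,1]-cx[1])<.045); m[-1]=0; 
        rect(PP[m],n+' '+nm)
for nm,PP in (('top',P),('scene',P2)):
    near=(np.hypot(PP[...,0]-.44,PP[...,1]-.03)<.06)
    rect(PP[near&(PP[...,2]>.006)&(PP[...,2]<.016)],'foot '+nm); rect(PP[near&(PP[...,2]>.10)&(PP[...,2]<.125)],'levers '+nm)
    for n,c in (('disp',(.581,.145)),('cad',(.604,-.187))):
        rect(PP[(np.hypot(PP[...,0]-c[0],PP[...,1]-c[1])<.118)&(abs(PP[...,2]-.045)<.004)],n+' '+nm)
delta((.604,-.187,.25),-3.3)
E
```

```text
orange top 156 [0.5975 0.0767] [0.0107 0.0498] 13.63 [0.5972 0.0767]
orange scene 162 [0.597  0.0761] [0.0125 0.0495] 13.54 [0.5978 0.076 ]
cream top 159 [ 0.6073 -0.1169] [0.0495 0.0105] 86.01 [ 0.6072 -0.1167]
cream scene 179 [ 0.6064 -0.1176] [0.0498 0.0117] 86.0 [ 0.6076 -0.1176]
green top 162 [ 0.6029 -0.1968] [0.0699 0.0105] 86.16 [ 0.6032 -0.1865]
green scene 195 [ 0.6037 -0.1772] [0.0695 0.012 ] 86.79 [ 0.6037 -0.1869]
brown top 161 [ 0.6003 -0.2469] [0.0705 0.0107] 86.35 [ 0.5994 -0.2558]
brown scene 202 [ 0.5988 -0.2466] [0.0711 0.0127] 88.95 [ 0.5999 -0.2562]
foot top 650 [0.4306 0.0328] [0.0599 0.084 ] 70.01 [0.4392 0.0302]
levers top 147 [0.4337 0.0287] [0.0215 0.0541] 70.4 [0.4305 0.0299]
disp top 2408 [0.5811 0.145 ] [0.0566 0.2205] 13.62 [0.5799 0.1478]
cad top 2102 [ 0.604  -0.1869] [0.2198 0.0567] 86.76 [ 0.6023 -0.1837]
foot scene 430 [0.4401 0.0275] [0.1109 0.0845] 76.12 [0.4498 0.0259]
levers scene 177 [0.4334 0.0282] [0.0221 0.0551] 70.88 [0.4272 0.0304]
disp scene 1808 [0.5795 0.1444] [0.0588 0.222 ] 13.64 [0.5829 0.1473]
cad scene 1720 [ 0.6022 -0.1877] [0.2203 0.0576] 86.8 [ 0.6123 -0.1876]
shift cm [-62.45 -45.04  -4.48] turn 1.171 (now tool y at 63.77 )
```

>>> servo_tool(series="-1 0 0 -4.5 0; -1 -62.4 -45.0 -4.5 1.17; -1 -62.4 -45.0 -4.5 1.17; -1 -62.4 -45.0 -4.5 1.17; -1 -62.4 -45.0 -4.5 1.17; -1 -62.4 -45.0 -4.5 1.17; -1 -62.4 -45.0 -4.5 1.17; -1 -62.4 -45.0 -4.5 1.17; -1 -62.4 -45.0 -4.5 1.17; -1 -62.4 -45.0 -4.5 1.17; -1 -62.4 -45.0 -4.5 1.17; -1 -62.4 -45.0 -4.5 1.17; -1 -62.4 -45.0 -4.5 1.17; -1 -62.4 -45.0 -4.5 1.17; -1 -62.4 -45.0 -4.5 1.17; -1 -62.4 -45.0 -4.5 1.17; -1 -62.4 -45.0 -4.5 1.17; -1 -62.4 -45.0 -4.5 1.17; -1 -62.4 -45.0 -4.5 1.17; -1 -62.4 -45.0 -4.5 1.17")

```text
time: 1.77
tool_pos: [0.6047, -0.1907, 0.2482]
ee_rot: [-3.139, 0.001, 1.51]
wrist_force: [-0.4, 0.7, -0.6]
width: 0.0939
```

```bash
python3 - <<'E'
from h import *
delta((.603,-.187,.20),-3.3); T=cam_world('wrist'); im,d=snapshot('wrist'); print(robot.get_obs()['time'],robot.get_obs()['width'],T.round(3)); save('w1',im); np.savez('w1.npz',im=im,d=d,T=T)
print(calibration('wrist')['fx'],np.median(d),(d==0).mean())
E
```

```text
shift cm [ 0.36 -0.18  4.82] turn -0.003 (now tool y at -3.49 )
1.8167 0.09405715226318662 [[ 0.998 -0.058 -0.016  0.608]
 [-0.06  -0.97  -0.234 -0.122]
 [-0.002  0.234 -0.972  0.427]
 [ 0.     0.     0.     1.   ]]
371.64829954431775 0.38925034 0.06723307291666666
```

View pics/w1.png

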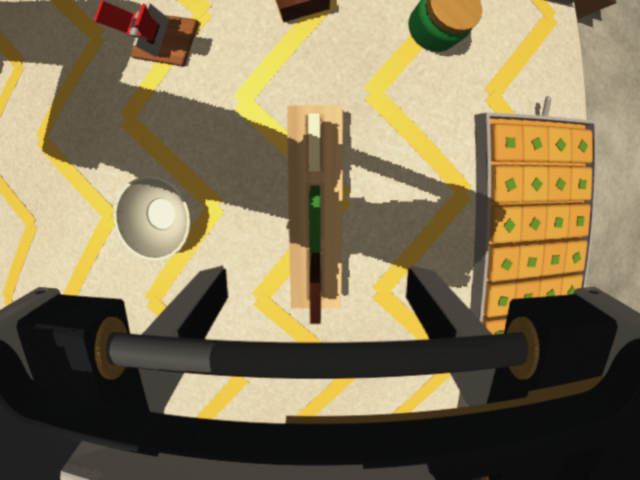

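The wrist view shows the caddy at columns 290-345, with the green board top at about (315,190-215) lying between the open fingers. I'll check its position with the wrist depth.

```bash
cat >> h.py <<'E'
def rect(Q,n):
    Q=Q[:,:2].astype(np.float32); r=cv2.minAreaRect(Q); print(n,len(Q),np.round(r[0],4),np.round(r[1],4),round(r[2],2))
E
python3 - <<'E'
from h import *
f=np.load('w1.npz'); im,d,T=f['im'],f['d'],f['T']; P=cloud('wrist',d,T); hs=cv2.cvtColor(im,cv2.COLOR_RGB2HSV)
Q=P[240,230];print('table',P[240,250],P[100,200])
for n,c in (('cream',(.607,-.117)),('green',(.603,-.187)),('brown',(.6,-.256))):
    m=(abs(P[...,2]-.115)<.006)&(abs(P[...,0]-c[0])<.03)&(abs(P[...,1]-c[1])<.032); rect(P[m],n); print(np.median(P[m][:,2]))
E
```

```text
table [ 0.52154397 -0.22273102 -0.00102256] [ 0.47485869 -0.05053996 -0.00080627]
cream 716 [ 0.6052 -0.1144] [0.05   0.0101] 86.58
0.11444072472204525
green 682 [ 0.6018 -0.1842] [0.0493 0.0105] 86.67
0.11435250140307965
brown 578 [ 0.5979 -0.2539] [0.0501 0.0103] 86.75
0.11430862485117918
```

```bash
python3 - <<'E'
from h import *
print(robot.get_obs()['tool_pos'],np.abs(robot.get_obs()['qvel']).max()); delta((.602,-.1845,.075),-3.3)
E
```

```text
[ 0.60516424 -0.19237027  0.24736994] 0.08337919020140516
shift cm [ 0.79 -0.32 17.24] turn -0.005 (now tool y at -3.6 )
```

>>> servo_tool(series="-1 0.2 -0.2 4 0; -1 0.2 -0.2 8 0; -1 0.2 -0.2 10 0; -1 0.2 -0.2 10 0; -1 0.2 -0.2 10 0; -1 0.2 -0.2 10 0; -1 0.2 -0.2 10 0")

```text
time: 2.4
tool_pos: [0.6035, -0.1843, 0.1537]
ee_rot: [3.136, 0.002, 1.514]
wrist_force: [-1.0, -0.3, 0.9]
width: 0.0939
```

```bash
cat >> h.py <<'E'
def wboards(tag,cs,z=.1145):
    o=robot.get_obs(); print('t',o['time'],'tcp',o['tool_pos'].round(4),'w',round(o['width'],4),'F',o['wrist_force'].round(1),'v',np.abs(o['qvel']).max().round(3))
    T=cam_world('wrist'); im,d=snapshot('wrist'); np.savez(tag+'.npz',im=im,d=d,T=T); save(tag,im); P=cloud('wrist',d,T)
    for n,c in cs.items():
        m=(abs(P[...,2]-z)<.006)&(np.hypot((P[...,0]-c[0]),P[...,1]-c[1])<.034)
        if m.sum()>5: rect(P[m],n)
        else: print(n,'none')
    return im,d,T,P
E
python3 - <<'E'
from h import *
wboards('w2',dict(green=(.603,-.186),cream=(.607,-.117)))
delta((.602,-.1845,.075),-3.3)
E
```

```text
t 2.4 tcp [ 0.6035 -0.1843  0.1537] w 0.0939 F [-1.  -0.3  0.9] v 0.004
green 1310 [ 0.6019 -0.1845] [0.0495 0.0102] 86.92
cream 1529 [ 0.6059 -0.1151] [0.0492 0.0108] 86.79
shift cm [-0.02 -0.19  7.87] turn 0.001 (now tool y at -3.25 )
```

>>> servo_tool(series="-1 0 -0.2 4 0; -1 0 -0.2 7 0; -1 0 -0.2 7.9 0; -1 0 -0.2 7.9 0; 1 0 -0.2 7.9 0; 1 0 -0.2 7.9 0; 1 0 -0.2 7.9 0; 1 0 -0.2 7.9 0; 1 0 -0.2 7.9 0; 1 0 -0.2 7.9 0; 1 0 -0.2 7.9 0; 1 0 -0.2 7.9 0; 1 0 -0.2 7.9 0; 1 0 -0.2 7.9 0")

```text
time: 3.62
tool_pos: [0.6, -0.1838, 0.0714]
ee_rot: [-3.141, -0.0, 1.514]
wrist_force: [0.2, -0.0, 0.4]
width: 0.0304
```

>>> servo_tool(series="1 0 0 0 0; 1 0 0 0 0; 1 0 0 0 0; 1 0 0 0 0; 1 0 0 0 0; 1 0 0 0 0")

```text
time: 4.12
tool_pos: [0.6007, -0.1839, 0.0715]
ee_rot: [3.14, 0.0, 1.514]
wrist_force: [2.0, -1.1, -1.0]
width: 0.0101
```

>>> servo_tool(series="1 0 0 -1.5 0; 1 0 0 -5 0; 1 0 0 -9 0; 1 0 0 -13 0; 1 0 0 -17 0; 1 4 -0.6 -18 0; 1 8 -1.2 -18 -0.1; 1 12 -1.8 -18 -0.2; 1 16 -2.4 -18 -0.294; 1 20 -3 -18 -0.294; 1 24 -3.6 -18 -0.294; 1 28 -4.2 -18 -0.294; 1 32 -4.7 -18 -0.294; 1 36 -5.3 -18 -0.294; 1 38.5 -5.7 -18 -0.294; 1 39.5 -5.9 -18 -0.294; 1 39.5 -5.9 -18 -0.294; 1 39.5 -5.9 -18 -0.294; 1 39.5 -5.9 -18 -0.294; 1 39.5 -5.9 -18 -0.294")

```text
time: 5.78
tool_pos: [0.5641, 0.212, 0.2515]
ee_rot: [-3.141, 0.001, 1.805]
wrist_force: [-0.5, 0.8, -1.0]
width: 0.0096
```

>>> servo_tool(series="1 0 0 0 0; 1 0 0 0 0")

```text
time: 5.95
tool_pos: [0.564, 0.2126, 0.2516]
ee_rot: [3.141, 0.0, 1.806]
wrist_force: [-0.3, -0.1, -0.2]
width: 0.0096
```

```bash
python3 - <<'E'
from h import *
im,d,T,P=wboards('w3',dict(orange=(.597,.077)))
m=(abs(P[...,2]-.045)<.006)&(np.hypot(P[...,0]-.58,P[...,1]-.147)<.125); rect(P[m],'display top')
tt=T_tool(); tcp=tt[:3,3]
m=(abs(P[...,2]-(tcp[2]+.043))<.008)&(np.hypot(P[...,0]-tcp[0],P[...,1]-tcp[1])<.034); rect(P[m],'held board top')
delta((.5647,.213,.0715),13.6)
E
```

```text
t 5.95 tcp [0.564  0.2126 0.2516] w 0.0096 F [-0.3 -0.1 -0.2] v 0.008
orange 54 [0.6012 0.0592] [0.0082 0.008 ] 13.46
display top 3466 [0.566  0.2051] [0.0561 0.1005] 13.91
held board top 2912 [0.5618 0.2206] [0.0288 0.0291] 57.88
shift cm [ 0.    0.08 18.01] turn -0.002 (now tool y at 13.48 )
```

View pics/w3.png

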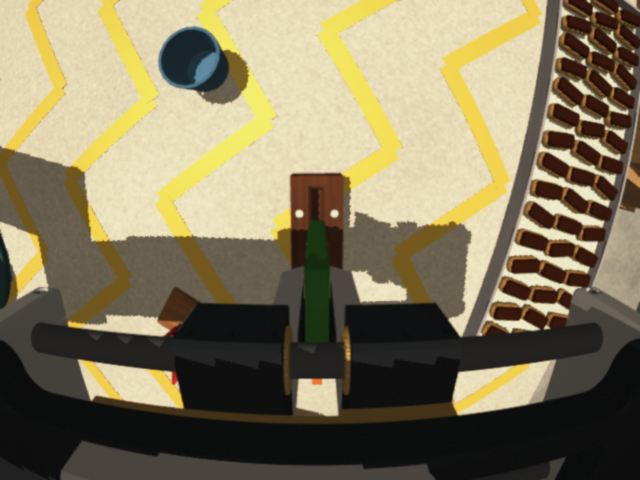

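The green board hangs straight in the jaws, with the one-dot slot at about (317,205) directly ahead and below. The wrist and top-view estimates agree on a shift of 3 mm along tool x.

>>> servo_tool(series="1 0.3 0.05 3 0; 1 0.3 0.05 7 0; 1 0.3 0.05 11 0; 1 0.3 0.05 13 0; 1 0.3 0.05 14 0; 1 0.3 0.05 14.5 0; 1 0.3 0.05 15 0; 1 0.3 0.05 15.5 0; 1 0.3 0.05 16 0")

```text
time: 6.75
tool_pos: [0.5641, 0.2171, 0.0933]
ee_rot: [3.139, -0.0, 1.808]
wrist_force: [-1.8, -0.1, 0.2]
width: 0.0097
```

>>> servo_tool(series="1 0 0 0.5 0; 1 0 0 1 0; 1 0 0 1.5 0; 1 0 0 1.9 0; 1 0 0 2.1 0; 1 0 0 2.1 0")

```text
time: 7.25
tool_pos: [0.5641, 0.2171, 0.0713]
ee_rot: [3.14, -0.0, 1.808]
wrist_force: [-2.1, -0.2, 2.8]
width: 0.0097
```

>>> servo_tool(series="-1 0 0 0 0; -1 0 0 0 0; -1 0 0 0 0; -1 0 0 0 0; -1 0 0 0 0; -1 0 0 0 0; -1 0 0 -3 0; -1 0 0 -7 0; -1 0 0 -11 0; -1 0 0 -15 0; -1 0 0 -18 0; -1 0 0 -18 0; -1 0 0 -18 0; -1 0 0 -18 0")

```text
time: 8.42
tool_pos: [0.5631, 0.2168, 0.2493]
ee_rot: [-3.14, 0.0, 1.808]
wrist_force: [-0.4, -0.3, -0.7]
width: 0.0939
```

```bash
python3 - <<'E'
from h import *
wboards('w4',dict(green=(.5645,.214)))
T=cam_world('top'); im,d=snapshot('top'); P=cloud('top',d,T); save('t4',im)
m=(abs(P[...,2]-.115)<.006)&(np.hypot(P[...,0]-.5645,P[...,1]-.213)<.034); rect(P[m],'green top'); print(P[m][:,2].mean() if m.any() else '')
delta((.599,-.2545,.153),-3.3)
E
```

```text
t 8.4167 tcp [0.5631 0.2168 0.2493] w 0.0939 F [-0.4 -0.3 -0.7] v 0.04
green 661 [0.5646 0.2168] [0.0098 0.0491] 13.53
green top 159 [0.5657 0.2136] [0.0102 0.049 ] 13.6
0.11453558327923478
shift cm [-46.65  -7.47   9.5 ] turn 0.295 (now tool y at 13.58 )
```

>>> servo_tool(series="-1 -4 -0.6 0 0; -1 -8 -1.3 0 0.1; -1 -12 -1.9 0 0.2; -1 -16 -2.6 0 0.295; -1 -20 -3.2 0 0.295; -1 -24 -3.8 0 0.295; -1 -28 -4.5 0 0.295; -1 -32 -5.1 0 0.295; -1 -36 -5.8 0 0.295; -1 -40 -6.4 0 0.295; -1 -43 -6.9 0 0.295; -1 -45.5 -7.3 0 0.295; -1 -46.6 -7.5 0 0.295; -1 -46.6 -7.5 3 0.295; -1 -46.6 -7.5 6 0.295; -1 -46.6 -7.5 9 0.295; -1 -46.6 -7.5 9.5 0.295; -1 -46.6 -7.5 9.5 0.295; -1 -46.6 -7.5 9.5 0.295; -1 -46.6 -7.5 9.5 0.295")

```text
time: 10.18
tool_pos: [0.6012, -0.2537, 0.1581]
ee_rot: [3.138, 0.001, 1.513]
wrist_force: [0.6, -0.1, 0.9]
width: 0.0938
```

```bash
python3 - <<'E'
from h import *
wboards('w5',dict(brown=(.599,-.2545),cream=(.606,-.115)))
delta((.599,-.2545,.0715),-3.3)
E
```

```text
t 10.1833 tcp [ 0.6012 -0.2537  0.1581] w 0.0938 F [ 0.6 -0.1  0.9] v 0.016
brown 1211 [ 0.5978 -0.2546] [0.0498 0.0098] 86.84
cream 1323 [ 0.606 -0.115] [0.0499 0.0104] 86.68
shift cm [-0.06 -0.27  8.7 ] turn 0.0 (now tool y at -3.29 )
```

>>> servo_tool(series="-1 -0.1 -0.3 4 0; -1 -0.1 -0.3 7.5 0; -1 -0.1 -0.3 8.7 0; 1 -0.1 -0.3 8.7 0; 1 -0.1 -0.3 8.7 0; 1 -0.1 -0.3 8.7 0; 1 -0.1 -0.3 8.7 0; 1 -0.1 -0.3 8.7 0; 1 -0.1 -0.3 8.7 0; 1 -0.1 -0.3 8.7 0; 1 -0.1 -0.3 8.7 0; 1 -0.1 -0.3 8.7 0; 1 -0.1 -0.3 8.7 0; 1 -0.1 -0.3 8.7 0; 1 -0.1 -0.3 8.7 0; 1 -0.1 -0.3 8.7 0; 1 -0.1 -0.3 8.7 0; 1 -0.1 -0.3 8.7 0; 1 -0.1 -0.3 8.7 0; 1 -0.1 -0.3 8.7 0")

```text
time: 11.9
tool_pos: [0.5969, -0.2545, 0.0684]
ee_rot: [-3.142, -0.0, 1.513]
wrist_force: [0.1, 0.9, -0.1]
width: 0.0101
```

```bash
python3 - <<'E'
from h import *
o=robot.get_obs(); print(o['tool_pos'],o['width'],o['wrist_force'])
delta((.5812,.1465,.25),13.6)
E
```

```text
[ 0.59689413 -0.25446326  0.06835978] 0.010076964629577934 [ 0.11163619  0.90011417 -0.09551057]
shift cm [ 39.94  -3.89 -18.16] turn -0.295 (now tool y at -3.32 )
```

>>> servo_tool(series="1 0 0 -1.5 0; 1 0 0 -5 0; 1 0 0 -9 0; 1 0 0 -13 0; 1 0 0 -17 0; 1 4 -0.4 -18.2 0; 1 8 -0.8 -18.2 -0.1; 1 12 -1.2 -18.2 -0.2; 1 16 -1.6 -18.2 -0.295; 1 20 -2 -18.2 -0.295; 1 24 -2.4 -18.2 -0.295; 1 28 -2.8 -18.2 -0.295; 1 32 -3.2 -18.2 -0.295; 1 36 -3.6 -18.2 -0.295; 1 39 -3.9 -18.2 -0.295; 1 40 -4 -18.2 -0.295; 1 40 -4 -18.2 -0.295; 1 40 -4 -18.2 -0.295; 1 40 -4 -18.2 -0.295; 1 40 -4 -18.2 -0.295")

```text
time: 13.57
tool_pos: [0.5805, 0.1452, 0.2505]
ee_rot: [-3.142, 0.001, 1.805]
wrist_force: [1.0, 0.2, -0.3]
width: 0.01
```

>>> servo_tool(series="1 0 0 0 0; 1 0 0 0 0")

```text
time: 13.73
tool_pos: [0.5804, 0.1458, 0.2506]
ee_rot: [3.141, 0.0, 1.806]
wrist_force: [0.8, 0.2, -0.4]
width: 0.0097
```

```bash
python3 - <<'E'
from h import *
im,d,T,P=wboards('w6',dict(green=(.5645,.216)))
m=(abs(P[...,2]-.045)<.006)&(np.hypot(P[...,0]-.58,P[...,1]-.147)<.125); rect(P[m],'display top')
delta((.5803,.147,.0684),13.6)
E
```

```text
t 13.7333 tcp [0.5804 0.1458 0.2506] w 0.0097 F [ 0.8  0.2 -0.4] v 0.009
green 730 [0.5645 0.2166] [0.0103 0.0493] 13.45
display top 6199 [0.5734 0.1716] [0.057  0.1689] 14.0
shift cm [1.000e-01 1.000e-02 1.822e+01] turn -0.002 (now tool y at 13.48 )
```

View pics/w6.png

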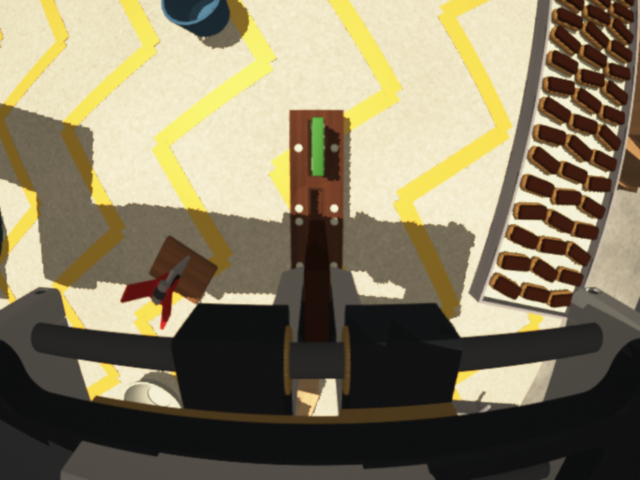

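Green stands seated at (317,147), and the brown board hangs over the middle slot, whose end shows at (316,200). I'll lower it now with a shift of about 1.5 mm along tool x.

>>> servo_tool(series="1 0.15 0 3 0; 1 0.15 0 7 0; 1 0.15 0 11 0; 1 0.15 0 13 0; 1 0.15 0 14 0; 1 0.15 0 14.5 0; 1 0.15 0 15 0; 1 0.15 0 15.5 0; 1 0.15 0 16 0; 1 0.15 0 16.5 0")

```text
time: 14.62
tool_pos: [0.5819, 0.1487, 0.0988]
ee_rot: [3.132, 0.001, 1.808]
wrist_force: [-17.0, -3.5, 44.6]
width: 0.0104
```

The upward force of 45 N shows the board caught on the +x rim, so I'll back off and re-measure.

>>> servo_tool(series="1 0 0 -1 0; 1 0 0 -3 0; 1 0 0 -4 0; 1 0 0 -4 0; 1 0 0 -4 0; 1 0 0 -4 0")

```text
time: 15.12
tool_pos: [0.5797, 0.1486, 0.125]
ee_rot: [-3.141, -0.0, 1.808]
wrist_force: [-0.6, 0.5, -0.3]
width: 0.0098
```

```bash
python3 - <<'E'
from h import *
im,d,T,P=wboards('w7',dict(green=(.5645,.216)))
print(T_tool()[:3,:3].round(4).tolist())
m=(abs(P[...,2]-.045)<.005)&(np.hypot(P[...,0]-.58,P[...,1]-.147)<.125); rect(P[m],'display top')
n='scene'; im2,d2=snapshot(n); save('s7',im2); P2=cloud(n,d2,cam_world(n))
tb=T_tool(); h=T_tool()[2,3]
for lo,hi in ((h-.05,h-.035),(h-.035,h-.02),(h-.018,h-.005)):
    q=(P2[...,2]>lo)&(P2[...,2]<hi)&(np.hypot(P2[...,0]-.58,P2[...,1]-.147)<.04); print(lo.round(3),q.sum(), P2[q].mean(0).round(4) if q.any() else '')
hs=cv2.cvtColor(im2,cv2.COLOR_RGB2HSV)
save('s7c',cv2.resize(im2[150:300,330:480],None,fx=4,fy=4,interpolation=cv2.INTER_CUBIC))
E
```

```text
t 15.1167 tcp [0.5797 0.1486 0.125 ] w 0.0098 F [-0.6  0.5 -0.3] v 0.021
green 1985 [0.5638 0.2165] [0.0108 0.0496] 12.88
[[-0.2347, 0.9721, -0.0017], [0.9721, 0.2347, -0.0002], [0.0002, -0.0017, -1.0]]
display top 10747 [0.5696 0.1879] [0.0568 0.1368] 13.62
0.074 95 [0.5838 0.1433 0.0817]
0.089 96 [0.584  0.1421 0.0966]
0.106 78 [0.5847 0.1396 0.1114]
```

View pics/s7c.png

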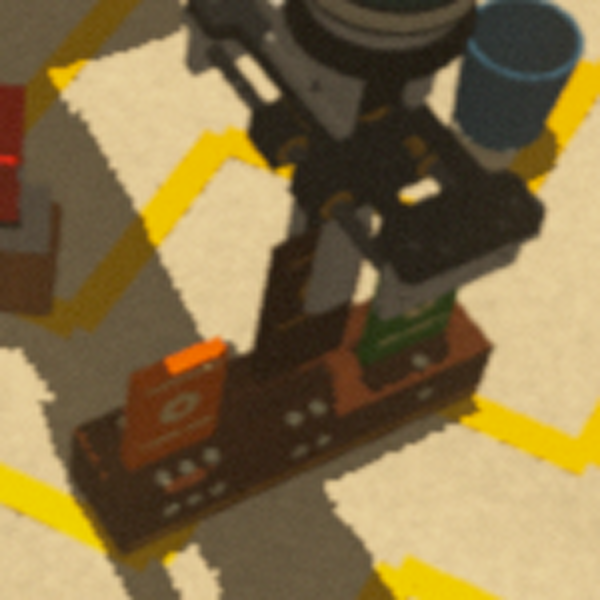

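```bash
python3 - <<'E'
from h import *
n=np.array([.972,.235]); mm=np.array([-.235,.972])
for rep in range(2):
    im2,d2=snapshot('scene'); P=cloud('scene',d2,cam_world('scene')); N=P[...,:2]@n; M=P[...,:2]@mm; Z=P[...,2]
    q=(abs(N-.601)<.003)&(Z>.048)&(Z<.13)&(abs(M-.006)<.04)
    print('board face z range',np.percentile(Z[q],[0,1,2,5,50,99]).round(4),'M range low z',np.percentile(M[q&(Z<.09)],[0,1,3,97,99,100]).round(4),'N low/high',N[q&(Z<.075)].mean().round(4),N[q&(Z>.095)].mean().round(4))
    for nm,lo,hi in (('orange',-.1,-.035),('green',.05,.11)):
        b=(Z>.06)&(Z<.1)&(abs(N-.6)<.02)&(M>lo)&(M<hi); print(nm,'face N',np.median(N[b]).round(4),'M',np.percentile(M[b],[2,98]).round(4))
        t=(abs(Z-.115)<.006)&(abs(N-.6)<.02)&(M>lo)&(M<hi)
        if t.sum(): print('  top',N[t].min().round(4),N[t].max().round(4),M[t].min().round(4),M[t].max().round(4))
print(robot.get_obs()['tool_pos'], robot.get_obs()['tool_pos'][:2]@n,robot.get_obs()['tool_pos'][:2]@mm)
im,d=snapshot('top'); P=cloud('top',d,cam_world('top')); N=P[...,:2]@n; M=P[...,:2]@mm; Z=P[...,2]
t=(abs(Z-.045)<.004)&(abs(N-.599)<.035)&(abs(M)<.13); print('display top cam N',N[t].min(),N[t].max(),'M',M[t].min(),M[t].max())
E
```

```text
board face z range [0.048  0.0482 0.0676 0.073  0.0965 0.1287] M range low z [-0.0279 -0.0244 -0.0195  0.0326  0.0406  0.0433] N low/high 0.6007 0.6016
orange face N 0.602 M [-0.0911 -0.0422]
  top 0.5919 0.6034 -0.0909 -0.0406
green face N 0.6033 M [0.0501 0.0976]
board face z range [0.0481 0.0483 0.0491 0.0714 0.0972 0.1294] M range low z [-0.0337 -0.0325 -0.0202  0.0339  0.038   0.0404] N low/high 0.6011 0.6016
orange face N 0.6018 M [-0.091  -0.0423]
  top 0.5916 0.6034 -0.0911 -0.0411
green face N 0.6033 M [0.0501 0.0977]
  top 0.5955 0.5955 0.0502 0.0502
[0.57921941 0.14851526 0.12409479] 0.5979023562743381 0.00824026962103298
display top cam N 0.5707800931275457 0.6271157008961431 M -0.10581026602102245 0.11403770178893753
```

Using both seated boards as references, the held board sits about 1.4 mm low in x and 1.2 mm high in y. I'll correct that and lower gently.

>>> servo_tool(series="1 -0.12 0.14 0 0; 1 -0.12 0.14 0.5 0; 1 -0.12 0.14 1.0 0; 1 -0.12 0.14 1.5 0; 1 -0.12 0.14 1.9 0; 1 -0.12 0.14 2.2 0; 1 -0.12 0.14 2.5 0; 1 -0.12 0.14 2.8 0; 1 -0.12 0.14 2.8 0")

```text
time: 16.12
tool_pos: [0.581, 0.1477, 0.0968]
ee_rot: [-3.14, -0.0, 1.808]
wrist_force: [-1.1, -0.2, -0.6]
width: 0.01
```

>>> servo_tool(series="1 0 0 0.5 0; 1 0 0 1 0; 1 0 0 1.4 0; 1 0 0 1.4 0")

```text
time: 16.45
tool_pos: [0.581, 0.1477, 0.0819]
ee_rot: [-3.14, -0.0, 1.808]
wrist_force: [-1.3, -0.4, -1.7]
width: 0.0098
```

>>> servo_tool(series="1 0 0 0.5 0; 1 0 0 1 0; 1 0 0 1.35 0; 1 0 0 1.5 0; 1 0 0 1.5 0")

```text
time: 16.87
tool_pos: [0.581, 0.1477, 0.0675]
ee_rot: [-3.14, -0.0, 1.808]
wrist_force: [-2.8, -1.3, -1.7]
width: 0.0099
```

>>> servo_tool(series="1 0 0 0.3 0; 1 0 0 0.5 0; 1 0 0 0.5 0")

```text
time: 17.12
tool_pos: [0.5811, 0.1477, 0.0673]
ee_rot: [3.142, 0.0, 1.808]
wrist_force: [-9.2, -2.3, 12.9]
width: 0.0099
```

>>> servo_tool(series="1 0 0 -0.4 0; -1 0 0 -0.4 0; -1 0 0 -0.4 0; -1 0 0 -0.4 0; -1 0 0 -0.4 0; -1 0 0 -0.4 0; -1 0 0 -0.4 0; -1 0 0 -0.4 0; -1 0 0 -3 0; -1 0 0 -7 0; -1 0 0 -11 0; -1 0 0 -14 0; -1 0 0 -14 0; -1 0 0 -14 0; -1 0 0 -14 0")

```text
time: 18.37
tool_pos: [0.5812, 0.1477, 0.2027]
ee_rot: [-3.141, -0.0, 1.808]
wrist_force: [0.3, -0.3, -0.9]
width: 0.0934
```

```bash
python3 - <<'E'
from h import *
wboards('w8',dict(green=(.5645,.2155),brown=(.5805,.147),orange=(.596,.0785)))
im,d=snapshot('top'); P=cloud('top',d,cam_world('top')); Z=P[...,2]; n=np.array([.972,.235]); mm=np.array([-.235,.972])
for k,c in dict(green=(.565,.2135),brown=(.5812,.145),orange=(.5973,.0767)).items():
    q=(abs(Z-.115)<.006)&(np.hypot(P[...,0]-c[0],P[...,1]-c[1])<.033); rect(P[q],'top '+k); print(np.median(Z[q]).round(4))
np.savez('t8.npz',im=im,d=d)
delta((.4336,.0285,.215),-19.5)
E
```

```text
t 18.3667 tcp [0.5812 0.1477 0.2027] w 0.0934 F [ 0.3 -0.3 -0.9] v 0.038
green 1061 [0.5641 0.2167] [0.0109 0.05  ] 13.6
brown 900 [0.5782 0.1476] [0.0105 0.0502] 13.74
orange 591 [0.5947 0.0845] [0.0111 0.0406] 12.8
top green 0 [0. 0.] [0. 0.] 0.0
nan
top brown 102 [0.5839 0.1362] [0.0109 0.0314] 14.16
0.1148
top orange 155 [0.5974 0.0766] [0.0109 0.0498] 14.0
0.115
shift cm [ -8.13 -17.07  -1.34] turn 0.577 (now tool y at 13.58 )
  return _methods._mean(a, axis=axis, dtype=dtype,
  ret = ret.dtype.type(ret / rcount)
```

>>> servo_tool(series="-1 0 0 -1.3 0; -1 -1.7 -3.5 -1.3 0.12; -1 -3.4 -7 -1.3 0.24; -1 -5 -10.5 -1.3 0.36; -1 -6.7 -14 -1.3 0.48; -1 -8.1 -17.1 -1.3 0.577; -1 -8.1 -17.1 -1.3 0.577; -1 -8.1 -17.1 -1.3 0.577; -1 -8.1 -17.1 -1.3 0.577; -1 -8.1 -17.1 -1.3 0.577; -1 -8.1 -17.1 -1.3 0.577")

```text
time: 19.38
tool_pos: [0.4349, 0.0295, 0.2159]
ee_rot: [-3.14, 0.0, 1.232]
wrist_force: [-0.0, -0.0, 1.0]
width: 0.094
```

```bash
python3 - <<'E'
from h import *
im,d,T,P=wboards('w9',{}); Z=P[...,2]
near=np.hypot(P[...,0]-.434,P[...,1]-.0285)<.05
for lo,hi in ((.112,.122),(.09,.105)): rect(P[near&(Z>lo)&(Z<hi)],'levers %.3f'%lo)
rect(P[near&(Z>.064)&(Z<.073)],'plate'); rect(P[(np.hypot(P[...,0]-.434,P[...,1]-.0285)<.06)&(abs(Z-.012)<.003)],'foot')
im,d=snapshot('top'); P=cloud('top',d,cam_world('top')); Z=P[...,2]
for k,c in dict(green=(.565,.2135),brown=(.5812,.145),orange=(.5973,.0767)).items():
    q=(abs(Z-.115)<.006)&(np.hypot(P[...,0]-c[0],P[...,1]-c[1])<.033)
    if q.sum(): rect(P[q],'top '+k); print(np.median(Z[q]).round(4))
delta((.4336,.0285,.091),-19.5)
E
```

```text
t 19.3833 tcp [0.4349 0.0295 0.2159] w 0.094 F [-0. -0.  1.] v 0.004
levers 0.112 457 [0.4323 0.0311] [0.0223 0.053 ] 69.53
levers 0.090 426 [0.4323 0.0314] [0.0226 0.0424] 70.31
plate 108 [0.4315 0.0351] [0.0479 0.0197] 55.45
foot 2246 [0.4339 0.0355] [0.0576 0.0739] 69.67
top green 160 [0.5656 0.2133] [0.0104 0.0509] 14.03
0.115
top brown 157 [0.58   0.1445] [0.0106 0.0496] 13.36
0.1149
top orange 153 [0.5976 0.0765] [0.0106 0.0493] 12.62
0.1151
shift cm [-0.13 -0.07 12.5 ] turn 0.002 (now tool y at -19.4 )
```

View pics/w9.png

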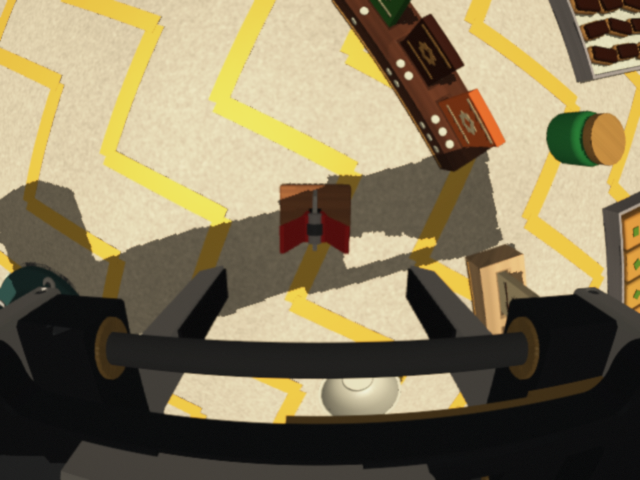

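All three boards stand seated in the display (top right). The clip's red levers at about (315,237) lie centred between the open fingers, so I can descend.

>>> servo_tool(series="-1 0 -0.2 4 0; -1 0 -0.2 8 0; -1 0 -0.2 11 0; -1 0 -0.2 12.5 0; -1 0 -0.2 12.5 0; -1 0 -0.2 12.5 0")

```text
time: 19.98
tool_pos: [0.4321, 0.0299, 0.0909]
ee_rot: [-3.139, 0.0, 1.231]
wrist_force: [0.6, 0.7, 0.9]
width: 0.094
```

```bash
python3 - <<'E'
from h import *
im,d,T,P=wboards('w10',{}); Z=P[...,2]
near=np.hypot(P[...,0]-.434,P[...,1]-.0285)<.04
for lo,hi in ((.112,.122),(.10,.11)): rect(P[near&(Z>lo)&(Z<hi)],'levers %.3f'%lo)
delta((.433,.030,.091),-19.8)
E
```

```text
t 19.9833 tcp [0.4321 0.0299 0.0909] w 0.094 F [0.6 0.7 0.9] v 0.055
levers 0.112 1357 [0.4321 0.0315] [0.0223 0.0542] 70.76
levers 0.100 927 [0.4322 0.0314] [0.0225 0.0462] 70.27
shift cm [ 0.01 -0.03  0.14] turn 0.006 (now tool y at -19.45 )
```

>>> servo_tool(series="-1 0.1 0.03 0 0; 1 0.1 0.03 0 0; 1 0.1 0.03 0 0; 1 0.1 0.03 0 0; 1 0.1 0.03 0 0; 1 0.1 0.03 0 0; 1 0.1 0.03 0 0; 1 0.1 0.03 0 0; 1 0.1 0.03 0 0; 1 0.1 0.03 0 0; 1 0.1 0.03 0 0; 1 0.1 0.03 0 0; 1 0.1 0.03 0 0; 1 0.1 0.03 0 0; 1 0.1 0.03 0 0; 1 0.1 0.03 0 0; 1 0.1 0.03 0 0")

```text
time: 21.45
tool_pos: [0.4336, 0.0309, 0.0954]
ee_rot: [3.14, -0.002, 1.231]
wrist_force: [-5.5, 1.0, 17.4]
width: 0.0213
```

>>> servo_tool(series="1 0 0 0 0; 1 0 0 0 0; 1 0 0 0 0; 1 0 0 0 0")

```text
time: 21.78
tool_pos: [0.4335, 0.0309, 0.0954]
ee_rot: [3.14, -0.002, 1.231]
wrist_force: [-5.6, 0.7, 17.3]
width: 0.0211
```

>>> servo_tool(series="1 0 0 -0.5 0; 1 0 0 -1.5 0; 1 0 0 -3 0; 1 0 0 -5 0; 1 0 0 -8 0; 1 0 0 -11 0; 1 0 0 -14 0; 1 0 0 -15.5 0; 1 0 0 -15.5 0; 1 0 0 -15.5 0; 1 0 0 -15.5 0")

```text
time: 22.7
tool_pos: [0.4323, 0.0304, 0.2448]
ee_rot: [-3.139, 0.001, 1.231]
wrist_force: [0.6, -0.5, -0.0]
width: 0.0212
```

```bash
python3 - <<'E'
from h import *
im,d,T,P=wboards('w11',{}); im2,d2=snapshot('scene'); P2=cloud('scene',d2,cam_world('scene'))
tcp=T_tool()[:3,3]; hs=cv2.cvtColor(im2,cv2.COLOR_RGB2HSV)
red=((hs[...,0]<8)|(hs[...,0]>172))&(hs[...,1]>130)&(hs[...,2]>50)&(np.hypot(P2[...,0]-tcp[0],P2[...,1]-tcp[1])<.06)
v,u=np.nonzero(red); print('red px',len(v),u.min(),u.max(),v.min(),v.max()); Q=P2[red]; print('z',np.percentile(Q[:,2],[1,50,99])-tcp[2],'xy',Q.mean(0)-tcp)
a,b=int(u.mean()),int(v.mean()); s=60; c1=cv2.resize(im2[max(b-s,0):b+s,a-s:a+s],(480,480),interpolation=cv2.INTER_CUBIC); save('s11',c1)
delta((.5803,.147,.24),13.6)
E
```

```text
t 22.7 tcp [0.4323 0.0304 0.2448] w 0.0212 F [ 0.6 -0.5 -0. ] v 0.021
red px 201 323 334 139 158
z [-0.04199545 -0.02186382 -0.00175472] xy [ 0.01126414 -0.00564764 -0.02170489]
shift cm [15.94 10.09  0.37] turn -0.577 (now tool y at -19.48 )
```

View pics/s11.png

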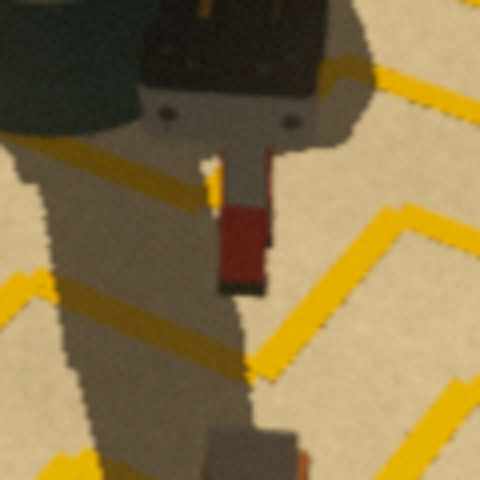

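The clip hangs upright and squeezed, and its width of 21 mm puts it at the stop. I'll carry it above the brown board.

>>> servo_tool(series="1 3.2 2 0.3 -0.1; 1 6.4 4 0.3 -0.2; 1 9.6 6.1 0.3 -0.3; 1 12.4 7.9 0.3 -0.4; 1 14.4 9.1 0.3 -0.5; 1 15.9 10.1 0.3 -0.577; 1 15.9 10.1 0.3 -0.577; 1 15.9 10.1 0.3 -0.577; 1 15.9 10.1 0.3 -0.577; 1 15.9 10.1 0.3 -0.577; 1 15.9 10.1 0.3 -0.577; 1 15.9 10.1 0.3 -0.577")

```text
time: 23.8
tool_pos: [0.5807, 0.146, 0.2441]
ee_rot: [3.141, 0.0, 1.807]
wrist_force: [0.1, 0.6, 0.4]
width: 0.0204
```

```bash
cat >> h.py <<'E'
def clipcheck(tag):
    n=np.array([.972,.235]); mm=np.array([-.235,.972]); im2,d2=snapshot('scene'); P2=cloud('scene',d2,cam_world('scene')); N=P2[...,:2]@n; M=P2[...,:2]@mm; Z=P2[...,2]
    tcp=T_tool()[:3,3]; print('tcp',tcp.round(4),'N,M',(tcp[:2]@n).round(4),(tcp[:2]@mm).round(4))
    hs=cv2.cvtColor(im2,cv2.COLOR_RGB2HSV); loc=(abs(N-tcp[:2]@n)<.03)&(abs(M-tcp[:2]@mm)<.03)
    red=((hs[...,0]<8)|(hs[...,0]>172))&(hs[...,1]>130)&(hs[...,2]>45)&loc&(Z>tcp[2]-.06)&(Z<tcp[2])
    v,u=np.nonzero(red); print('red',len(v),'z-tcp',(np.percentile(Z[red],[2,50,98])-tcp[2]).round(4),'N',np.percentile(N[red],[5,50,95]).round(4),'M',np.percentile(M[red],[3,97]).round(4))
    q=loc&(N>tcp[:2]@n+.008)&(Z>.118)&(Z<tcp[2]-.02); print('jaw outer pts z-tcp min',(np.percentile(Z[q],[1,5])-tcp[2]).round(4) if q.sum() else '')
    t=(abs(Z-.115)<.0035)&(abs(N-.599)<.02)&(abs(M-.006)<.03)
    if t.sum(): print('brown top',t.sum(),'N',N[t].min().round(4),N[t].max().round(4),'M',M[t].min().round(4),M[t].max().round(4))
    b=(Z>.06)&(Z<.09)&(abs(N-.6)<.012)&(abs(M-.006)<.03); print('brown face N',np.median(N[b]).round(4),'M',np.percentile(M[b],[2,98]).round(4))
    a,c=int(u.mean()),int(v.mean()); save(tag,cv2.resize(im2[max(c-60,0):c+60,a-75:a+75],(750,600),interpolation=cv2.INTER_CUBIC))
E
python3 - <<'E'
from h import *
wboards('w12',{}); clipcheck('s12'); delta((.5803,.1475,.150),13.6)
E
```

```text
t 23.8 tcp [0.5807 0.146  0.2441] w 0.0204 F [0.1 0.6 0.4] v 0.007
tcp [0.5809 0.1462 0.244 ] N,M 0.599 0.0056
red 184 z-tcp [-0.0416 -0.0188 -0.0014] N [0.591  0.6105 0.6155] M [-0.0074  0.011 ]
jaw outer pts z-tcp min [-0.051  -0.0493]
brown top 131 N 0.591 0.6037 M -0.0214 0.0289
brown face N 0.6021 M [-0.0211  0.0283]
shift cm [ 0.14 -0.04  9.4 ] turn -0.001 (now tool y at 13.53 )
```

>>> servo_tool(series="1 0.15 0 2.5 0; 1 0.15 0 5 0; 1 0.15 0 6.5 0; 1 0.15 0 7 0; 1 0.15 0 7 0; 1 0.15 0 7 0")

```text
time: 24.4
tool_pos: [0.5812, 0.148, 0.1744]
ee_rot: [3.14, -0.0, 1.808]
wrist_force: [0.8, 0.4, -0.4]
width: 0.0208
```

```bash
python3 - <<'E'
from h import *
clipcheck('s13'); delta((.5808,.1475,.150),13.6)
E
```

```text
tcp [0.5816 0.1481 0.1752] N,M 0.6001 0.0073
red 182 z-tcp [-0.0439 -0.0209 -0.0012] N [0.5912 0.6112 0.6164] M [-0.0061  0.0132]
jaw outer pts z-tcp min [-0.052  -0.0499]
brown top 68 N 0.5923 0.6044 M -0.021 0.0292
brown face N 0.6022 M [-0.0209  0.0275]
shift cm [-0.04 -0.1   2.52] turn -0.001 (now tool y at 13.57 )
```

View pics/s13.png

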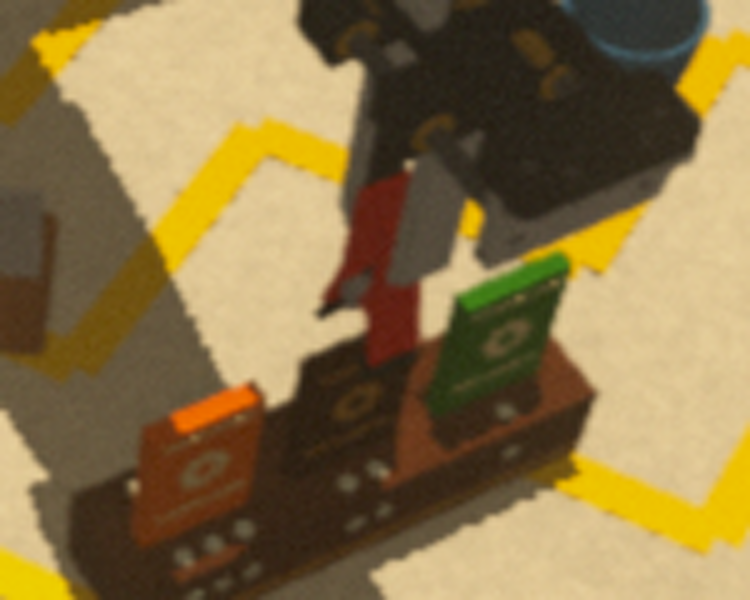

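The clip is upright with its jaws spread, just above the brown board. It needs about 2.5 cm more of descent and a millimetre back along tool y.

>>> servo_tool(series="1 0 -0.12 0.5 0; 1 0 -0.12 1 0; 1 0 -0.12 1.5 0; 1 0 -0.12 2 0; 1 0 -0.12 2.5 0; 1 0 -0.12 2.5 0; 1 0 -0.12 2.5 0; 1 0 -0.12 2.5 0; 1 0 -0.12 2.5 0; 1 0 -0.12 2.5 0")

```text
time: 25.28
tool_pos: [0.58, 0.1478, 0.1489]
ee_rot: [3.141, 0.0, 1.808]
wrist_force: [1.1, -0.2, -0.2]
width: 0.0206
```

```bash
python3 - <<'E'
from h import *
o=robot.get_obs(); print(o['time'],o['wrist_force'].round(1),o['width'],np.abs(o['qvel']).max())
clipcheck('s14')
im,d,T,P=wboards('w14',dict(green=(.5645,.2155))); 
E
```

```text
25.2833 [ 1.1 -0.2 -0.2] 0.020618836521207686 0.0012905005091478881
tcp [0.5799 0.1478 0.1489] N,M 0.5984 0.0074
red 185 z-tcp [-0.0451 -0.0207 -0.0014] N [0.5899 0.61   0.6147] M [-0.0065  0.015 ]
jaw outer pts z-tcp min [-0.0307 -0.03  ]
brown top 96 N 0.5816 0.616 M -0.0202 0.0289
brown face N 0.6023 M [-0.0214  0.0276]
t 25.3333 tcp [0.5799 0.1478 0.1489] w 0.021 F [-0.3 -0.2 -1. ] v 0.002
green 1583 [0.5641 0.2161] [0.0105 0.0493] 13.64
```

View pics/s14.png

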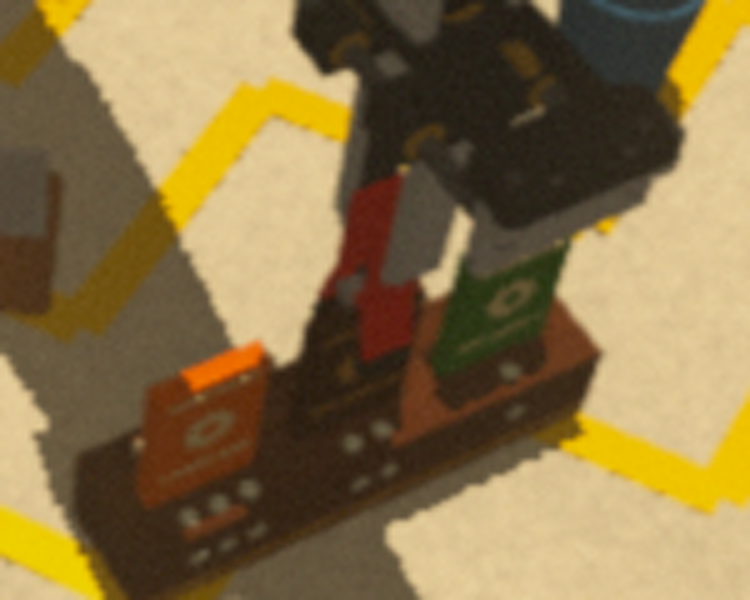

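The front jaw hangs over the brown board's face at (385,330), the rear jaw is behind the board, and the pivot sits above the board's top edge. The wrist force is about zero, the clip is at rest and its width is 21 mm, so I'm handing in.

```bash
python3 -c "
from bench import robot
print(robot.close_job()); o=robot.get_obs(); print(o['time'],o['tool_pos'],o['width'],o['wrist_force'])"
```

```text
the job is handed in; nothing more can be done
None
the job is handed in; nothing more can be done
```

The job is handed in at about 25 s of the 72 s allowed. The green board is in the one-dot pocket, the brown board is in the two-dot pocket, and the gripper holds the clip squeezed open astride the brown board's top edge. `close_job()` gave no verdict, and no state could be read afterwards.

- **Boards:** Before the clip was picked up, the top camera put both board tops about 115 mm above the table, which is fully home. It put green about 1 mm and brown about 1–1.5 mm from their pocket centres, and orange had not moved. Green still measured in place at the end. Brown was not re-measured from above after the clip came down, but its face had not moved in the scene camera.
- **Clip:** The levers are 21 mm apart, so the clip is at its stop. The pivot is about 15 mm above the brown edge, the front jaw clears the board face by about 8 mm, and the clip is within about 2 mm of the middle along the board. The arm was still and the wrist force was 1 N or less. The pivot height comes from where the clip was gripped, and I did not measure it directly.
- **What went wrong on the way:** Brown's first insertion caught on the slot rim with about 45 N upward. I backed off, corrected it by about 1.4 mm and 1.2 mm, and it then went in freely.
- **Where checks disagreed:** The cameras differed by 1–3 mm, so I compared things within one camera. I did not check the jar, cup, shaker and bowl at the end; no move went near them.

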